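Fetch a dropper bottle from the hooded reagent carousel

ROBOT

A 6-joint arm with a two-finger parallel gripper is mounted at the origin on a cart in front of the work surface, level with it; the furniture and walls round the work are solid. World frame = base frame: x ahead of the robot, y to its left, z up, the work surface at z = 0. Lengths are in mm, angles in rad, forces in N, time in s.
With the tool pointing down it reaches from about 350 to 775 mm from the base axis. Payload 7.3 kg.
Tool frame: the origin (TCP) lies on the mounting face of the last link; the fingertips stand 178 mm ahead of it and the grasp point (between the pads) lies 159 mm ahead of it; z points along the fingers, y is the line along which they close (so a half turn about z gives the same grasp; the last joint's range is limited). The gripper opens to 92 mm and grips with 3 to 60 N. Pads are 19 mm wide; open, the fingers measure 130 mm over their backs; the gripper's body (75 mm by 190 mm) begins 47 mm behind the grasp point.
Start: joints at [1.122, 0.342, 1.524, -0, 1.275, -0.146], TCP at [156.53, 501.125, 404.741] pointing down, gripper open.
Joint ranges: [-2.53, 2.53], [-0.77, 2.02], [0.04, 2.7], [-1, 4.14], [0.28, 2.66], [-3.11, 3.11]. Speed limits (rad/s): [2.57, 2.57, 3.14, 3.14, 3.14, 3.14].

INTERFACE

Orientations are given as [roll, pitch, yaw] about the fixed x, y, z axes, in that order (R = Rz(yaw) Ry(pitch) Rx(roll)).
In Python, from plant import bot, cam, status gives the robot as it stands (bot), with the cameras (cam) and the readings (status).
- The arm moves only by the tool shift_gripper, called after "Request:" in YAML: its name, and indented under it one key for each argument. Schema: {"type":"object","properties":{"moves":{"type":"array","items":{"type":"object","properties":{"aperture":{"type":"number"},"dx":{"type":"number"},"dy":{"type":"number"},"dz":{"type":"number"},"spin":{"type":"number"}},"additionalProperties":false,"required":["aperture"]},"minItems":1,"maxItems":5},"only":{"type":"string"},"quiet":{"type":"boolean"},"lines":{"type":"string"}},"required":["moves"],"additionalProperties":false}. moves is a list of rows, 1 to 5 of them, each an object with the fields aperture (the finger opening in mm), dx, dy, dz (the shift in mm), spin (a turn about the tool's z in rad); a field left out counts as zero (the opening has to be given); each row is the pose to reach, as a shift and turn from the pose commanded when the call began, along the tool's axes at that moment; what a row does not reach only later rows make up. A row lasts 1/8 s, in which the tool goes at most 62.5 mm and 0.188 rad, less where a joint would pass 70% of its speed; a pose out of reach is approached as far as the arm can. The fingers move at their own pace and stop on an object; the grip force is fixed at half the most. Time passes only in rows, so rows that do not move let the fingers close. The tool returns the time, the measured TCP pose, the force, the opening and the grip force at its end. only (a regular expression) keeps the lines of the reply that match it, lines (a string "A,B") keeps lines A to B, and quiet returns only ok. Input that does not fit is refused with a message, and nothing moves.
- status.get_obs(): the state, without advancing time (a new reading comes with each control period).
- cam.capture(name): name is "scene" or "top"; returns a dict with "color" (384x512x3 uint8, red, green, blue), "K" (3x3 intrinsics, pixels), "R" (3x3) and "t" (3): a world point X has camera coordinates R X + t. Camera axes: x right, y down, z forward; pixel columns grow to the right and rows downward; lengths in mm; the calibration is good to about 2 mm. A picture is of the moment at which its call begins. There is no depth.
- bot.close_job(): hands the job in; it is judged then, once.
The state is a dict: "time": time; "joint_positions": joint angles; "dq": joint speeds; "tau": joint torques, N m; "tool_pos": TCP position; "tcp_rot": TCP orientation; "contact_force": force on the tool from outside, world axes, zero at the start; "moment": the same for the moment, N m; "grip_width": finger opening in mm; "finger_force": force on a finger pad.
Only numpy, scipy, OpenCV 4.12 (cv2) and the standard library are available. Lean on these libraries where they do the work, as an engineer would, in place of code of your own. Each camera call takes 0.05 s, during which the arm holds its last target. There are 200 camera calls.

TASK

The dropper bottle is needed for the next run. Turn the hooded reagent carousel until the dropper bottle stands in the opening of the clear hood, take it out there, and stand it upright in the free half of the steel tray beside the cooling block, setting it down rather than dropping it. Leave the other bottles standing in the carousel and the other things on the bench where they are.

Things in the scene. Friction and masses are not known exactly. Their poses are not given: they have to be found in the camera images.
- carousel: Fixed reagent carousel on the bench: grey round base plate 316 mm across, top 12 mm high, under a clear plastic hood of outside radius 150 mm, wall 3 to 4 mm, flat top 4 mm thick with its upper face 132 mm above the bench. A bearing cap of radius 20 mm stands 6 mm higher in the middle. Origin: under the centre at bench level. Its -x axis points out through the hood's opening.
- opening (a point): Point on the turntable floor (22 mm above the bench) in the middle of the hood's opening, 106 mm from the axis. The opening is a sector 48 degrees either side of the carousel's -x, framed by aluminium strips 6 mm wide; wall and top are cut away there from 46 mm radius outward. Elsewhere all is covered, so a bottle can be lifted out only inside the opening.
- spindle (a point): Point on the carousel's vertical axis at the height of the handle's spokes (175 mm above the bench). The handle sits on the turntable's shaft above the hood: a black hub of radius 17 mm, 150 to 188 mm above the bench, with three level spokes.
- turntable: White turntable under the hood; turns both ways without end with light friction (0.12 N m), stays where left. Floor 22 mm above the bench; six round cups 60 degrees apart, centres 106 mm from the axis, 41 mm inside, 47 mm outside, 30 mm high, hold a bottle each; the cup along its own -x is empty and near the opening at the start. Origin on the axis at bench level.
- spoke_0 (a point): Centre of the black ball (16 mm across) that ends a spoke of the handle, 50 mm from the axis, 175 mm above the bench. The spokes are level steel rods 10 mm thick from the hub to the ball, 120 degrees apart, over gaps between cups. Pushing one sideways turns the turntable: about 3 N at 42 mm from the axis.
- spoke_1 (a point): The same point on the second spoke, 120 degrees counter-clockwise (from above) of spoke_0.
- spoke_2 (a point): The same point on the third spoke, 240 degrees counter-clockwise of spoke_0.
- dropper: The wanted dropper bottle: slim amber glass bottle, round, 32 mm across up to 70 mm, then a black collar 24 mm across up to 77 mm and a black rubber teat 12 mm across up to 102 mm. About 0.07 kg. Origin: centre of its underside, z up along the bottle. Stands in one of the five filled cups at the start.
- white_bottle: White plastic bottle with a narrow neck and a black screw cap, 37 mm across, 100 mm high, in a cup of the turntable. Origin: centre of its underside. To be left in the carousel.
- amber_bottle: Amber bottle with a narrow neck and a black screw cap, 37 mm across, 76 mm high, in a cup of the turntable. Origin: centre of its underside. To be left in the carousel.
- white_jar: Short white jar with a wide white cap, 37 mm across, 60 mm high, in a cup of the turntable. Origin: centre of its underside. To be left in the carousel.
- amber_jar: Straight amber jar with a wide black cap, 37 mm across, 88 mm high, in a cup of the turntable. Origin: centre of its underside. To be left in the carousel.
- tray: Shallow steel instrument tray, fixed on the bench, 140 mm (its x) by 200 mm (its y), sides 18 mm high with a 5 mm rolled rim, floor 2 mm above the bench. Origin: under its centre at bench level. The cooling block stands in its -y half; its +y half is free.
- free_spot (a point): Point on the tray's floor in the middle of its free half, 42 mm from the tray's centre along the tray's +y.
- cool_block: Purple cooling block with tubes, 66 mm (along the tray's y) by 98 mm (along the tray's x), 59 mm high with its tubes, standing loose in the -y half of the tray. To be left there.
- pipette: Pipette lying on the bench to the left of the carousel, 257 mm long; a bystander.
- lab_timer: Countdown timer lying on the bench between tray and vortex mixer, 62 x 72 x 17 mm; a bystander.

How it is judged:
By the outcome, as a careful person would: the job done as asked, in the order asked, and still so for the second after the job is handed in, with the robot touching nothing.
It also fails if it takes over 53 s, if anything falls off the work surface, if the arm or the gripper's body presses on something with over 40 N, if the wrist force passes 120 N, or if a joint passes its speed limit or range.

## Working session

There is one attempt and no reset: what is moved stays moved. The work goes in short steps, Python scripts to look and compute and a tool call to move; the robot and the scene stay as the last step left them, time stands still between calls to the robot, and variables do not carry over. Pictures are saved under pics/ and viewed, at most 14 in all, crops included, and the job is handed in when it is done.

```bash
ls; mkdir -p pics
```

Create h.py:
```python
import numpy as np,cv2
from plant import bot, cam, status
def snap(n,f):
    c=cam.capture(n); cv2.imwrite('pics/%s.png'%f,c['color'][:,:,::-1]); np.savez('pics/%s.npz'%f,**c); return c
def load(f): return dict(np.load('pics/%s.npz'%f))
def ray(c,u,v):
    d=c['R'].T@np.linalg.solve(c['K'],[u,v,1.]); return -c['R'].T@c['t'],d
def plane(c,u,v,z):
    o,d=ray(c,u,v); return o+d*(z-o[2])/d[2]
def proj(c,X):
    p=c['K']@(c['R']@np.array(X,float)+c['t']); return p[:2]/p[2]
def tri(c1,p1,c2,p2):
    o,d=ray(c1,*p1);q,e=ray(c2,*p2)
    s=np.linalg.lstsq(np.c_[d,-e],q-o,rcond=None)[0]
    a,b=o+d*s[0],q+e*s[1]; return (a+b)/2,np.linalg.norm(a-b)
```

Run:
```python
from h import *
for n in('scene','top'):
    c=snap(n,n+'0'); print(n,c['K'].tolist(),(-c['R'].T@c['t']).round(),c['R'].round(2).tolist())
print(status.get_obs())
```

```text
pics
plant.py
scene [[396.1389700669057, 0.0, 256.9244967223495], [0.0, 396.1389700669057, 188.20488290978435], [0.0, 0.0, 1.0]] [ -72. -115. 1039.] [[0.44, -0.9, -0.0], [-0.71, -0.34, -0.62], [0.56, 0.27, -0.78]]
top [[429.4856636744687, 0.0, 258.29234420533635], [0.0, 429.4856636744687, 190.8850982766395], [0.0, 0.0, 1.0]] [ 397.  237. 1519.] [[-0.01, -1.0, -0.01], [-0.99, 0.01, -0.13], [0.13, 0.01, -0.99]]
{'time': 0.1, 'joint_positions': array([ 1.12200552e+00,  3.42648595e-01,  1.52490667e+00, -2.51219056e-06,
        1.27537377e+00, -1.45994925e-01]), 'dq': array([-0.00170963, -0.00053388, -0.0027943 ,  0.00097102, -0.00078709,
        0.0021651 ]), 'tau': array([ 2.90104872e-03, -4.32003808e+01, -2.44694084e+01,  7.20033492e-02,
        5.25138946e-02, -2.58275441e-05]), 'tool_pos': array([156.47677134, 501.02037305, 404.12177461]), 'tcp_rot': array([-3.14027014e+00, -1.92035180e-04,  2.83879738e+00]), 'contact_force': array([ 0.44766931,  0.41549421, -0.47975094]), 'moment': array([0.01541592, 0.01541777, 0.03953211]), 'finger_force': 0.0, 'grip_width': 91.87480820161845}
```

View pics/scene0.png

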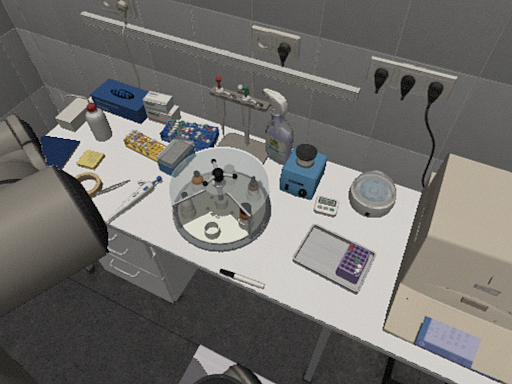

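View pics/top0.png

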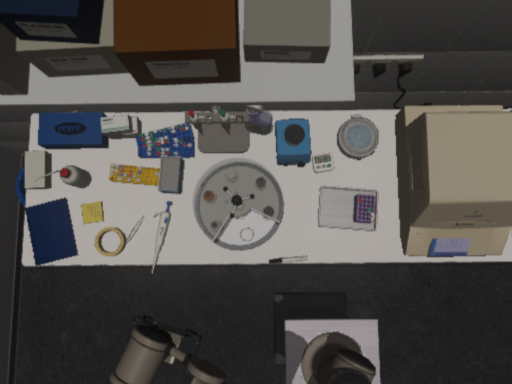

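The scene view shows the carousel near (220,195), its opening towards the viewer with the empty cup at (212,229), and the tray at (335,258). In the top view the carousel is at (238,204) and the tray at (348,208). I'll enlarge both.

Run:
```python
from h import *
a=load('scene0');b=load('top0')
A=cv2.resize(a['color'][140:255,160:280],None,fx=5,fy=5,interpolation=2)[:, :, ::-1]
B=cv2.resize(b['color'][150:260,185:295],None,fx=5,fy=5,interpolation=2)[:,:,::-1]
cv2.imwrite('pics/cropA.png',A);cv2.imwrite('pics/cropB.png',B)
for p in [(238,204),(348,208)]: print(plane(b,*p,20))
```

```text
[549.92292535 317.78522755  20.        ]
[531.89794693 -67.03308055  20.        ]
```

View pics/cropA.png

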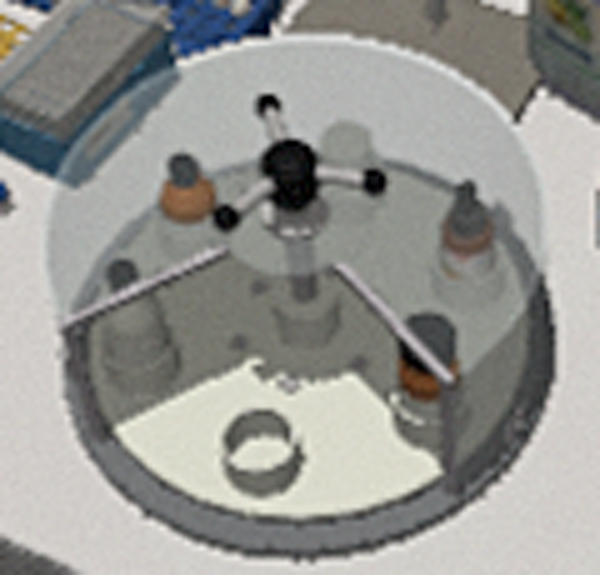

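View pics/cropB.png

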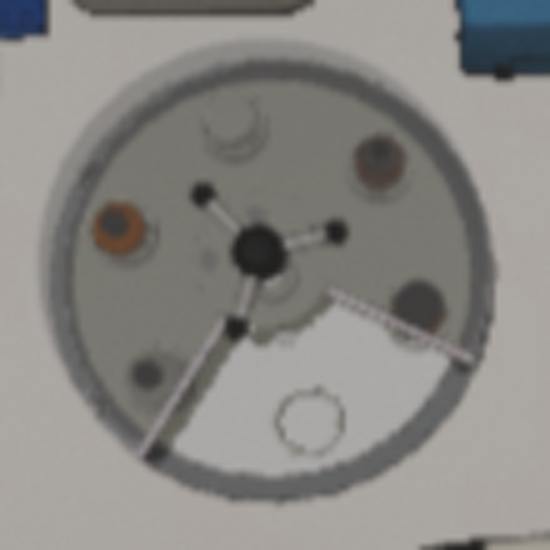

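Clear: the dropper (collar plus pointed teat) is the right-rear bottle, at A(466,215) and B(380,160). The other amber bottle (left-rear, B(120,228)) has a wide cap, and the amber jar is right-front. The spoke balls are at B (203,194), (337,231) and (236,328). So the turntable has to turn about 120° clockwise.

Run:
```python
from h import *
a=load('scene0');b=load('top0')
def blob(c,x0,y0,r,u,v,th):
    # dark-blob centroid near crop pixel (u,v), scale 5
    cx,cy=x0+(u+.5)/5-.5,y0+(v+.5)/5-.5
    g=c['color'].max(2).astype(float); yy,xx=np.mgrid[:g.shape[0],:g.shape[1]]
    w=np.clip(th-g,0,None)*((xx-cx)**2+(yy-cy)**2<r*r)
    return ((w*xx).sum()/w.sum(),(w*yy).sum()/w.sum())
PA=[(268,103),(375,181),(226,216)];PB=[(203,194),(337,231),(236,328)]
P=[]
for p,q in zip(PA,PB):
    A=blob(a,160,140,2.6,*p,90);B=blob(b,185,150,2.6,*q,90)
    X,e=tri(a,A,b,B); Z=plane(b,*B,175);Y=plane(a,*A,175);P.append((Y+Z)/2);print('ball',X.round(1),round(e,1),Y.round(1),Z.round(1))
P=np.array(P);C=P.mean(0)
# circle centre from 3 pts
M=np.linalg.solve(2*(P[1:]-P[0])[:,:2],((P[1:,:2]**2).sum(1)-(P[0,:2]**2).sum()));print('axis circ',M,'mean',C,np.linalg.norm(P-C,axis=1))
print('spoke ang',np.degrees(np.arctan2(*(P-C)[:,1::-1].T)))
f=lambda p,o:(o[0]+(p[0]+.5)/5-.5,o[1]+(p[1]+.5)/5-.5)
for n,p,q in [('Lout',(65,322),(152,455)),('Rout',(450,380),(470,360)),('Rin',(337,265),(332,292))]:
    X,e=tri(a,f(p,(160,140)),b,f(q,(185,150)));Y=plane(a,*f(p,(160,140)),132);Z=plane(b,*f(q,(185,150)),132)
    print(n,X.round(1),round(e,1),[(np.degrees(np.arctan2(*(k-C)[1::-1])).round(1),np.hypot(*(k-C)[:2]).round(1)) for k in(Y,Z)])
for n,p,q in [('teat',(468,187),(380,150)),('cup rim',(262,428),(310,420))]:
    X,e=tri(a,f(p,(160,140)),b,f(q,(185,150)));print(n,X.round(1),round(e,1),np.degrees(np.arctan2(*(X-C)[1::-1])).round(1),np.hypot(*(X-C)[:2]))
Z=plane(b,*f((310,421),(185,150)),52);print('cup',Z,np.degrees(np.arctan2(*(Z-C)[1::-1])),np.hypot(*(Z-C)[:2]))
# tray
hsv=cv2.cvtColor(b['color'],cv2.COLOR_RGB2HSV)
T=cv2.resize(b['color'][180:238,310:386],None,fx=5,fy=5,interpolation=2)[:,:,::-1]
T2=cv2.resize(a['color'][220:295,288:380],None,fx=5,fy=5,interpolation=2)[:,:,::-1]
H=max(len(T),len(T2));o=np.zeros((H,T.shape[1]+T2.shape[1],3),np.uint8);o[:len(T),:T.shape[1]]=T;o[:len(T2),T.shape[1]:]=T2
o=cv2.resize(o,None,fx=.9,fy=.9);print(o.shape)
cv2.imwrite('pics/tray.png',o)
```

```text
ball [584.1 350.3 174.8] 0.1 [583.9 350.2 175. ] [584.1 350.2 175. ]
ball [559.4 266.1 171.9] 0.3 [557.1 264.9 175. ] [559.1 265.9 175. ]
ball [499.4 329.5 171.4] 0.5 [497.2 327.5 175. ] [498.9 329.5 175. ]
axis circ [547.17224257 315.12099657] mean [546.72471082 314.7048636  175.        ] [51.52046673 50.60180193 50.58934195]
spoke ang [ 43.61268342 -77.00580972 164.20732406]
Lout [419.1 387.9 136.3] 6.1 [(np.float64(148.5), np.float64(149.2)), (np.float64(150.4), np.float64(144.4))]
Rout [480.7 180.1 128.3] 1.5 [(np.float64(-116.4), np.float64(152.4)), (np.float64(-116.5), np.float64(149.5))]
Rin [523.7 271.4 132.4] 4.4 [(np.float64(-120.2), np.float64(47.9)), (np.float64(-115.7), np.float64(50.0))]
teat [620.6 237.4 115.9] 0.4 -46.3 106.94877763583284
cup rim [445.1 286.8  57.8] 0.3 -164.6 105.40076749630826
cup [444.4993875  287.12357875  52.        ] -164.9006396039172 105.88080091270142
(338, 756, 3)
```

View pics/tray.png

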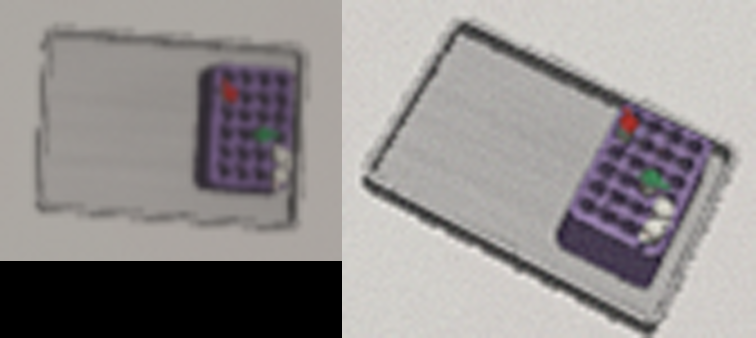

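The top view is on the left: tray corners at (45,33), (302,47), (293,228) and (40,209), with the purple block in its right (-y) half. The axis is at about (547,315), the opening points to about -164° and the dropper is at about -46°. The plan is to straddle the hub with the open fingers and twist clockwise.

Add to h.py:
```python
def need(x,y,z,fing=None):
    """shift in tool axes + turn to bring TCP to x,y,z and finger line to world angle fing (deg)"""
    o=status.get_obs();yaw=o['tcp_rot'][2];d=np.array([x,y,z])-o['tool_pos']
    R=cv2.Rodrigues(np.array([0,0,yaw]))[0]@np.diag([1,-1,-1.])
    t=0
    if fing is not None:
        cur=yaw-np.pi/2; t=(cur-np.radians(fing)+np.pi/2)%np.pi-np.pi/2
    print('t',o['time'],'pos',o['tool_pos'].round(1),'finger deg',np.degrees(yaw-np.pi/2).round(1),'q6',o['joint_positions'][5].round(2),'q1',o['joint_positions'][0].round(2),'-> shift',(R.T@d).round(1),'turn',round(t,3))
```

Run:
```python
from h import *
a=load('scene0');b=load('top0')
B=[(45,33),(302,47),(293,228),(40,209)];A=[(463,24),(733,153),(650,330),(368,182)]
Q=[]
for p,q in zip(A,B):
    p=(288+(p[0]-342)/4.5-.4,220+p[1]/4.5-.4);q=(310+q[0]/4.5-.4,180+q[1]/4.5-.4)
    X,e=tri(a,p,b,q);Q.append(X);print(X.round(1),round(e,1),plane(b,*q,18).round(1),plane(a,*p,18).round(1))
Q=np.array(Q);c=Q.mean(0);v=(Q[0]+Q[3]-Q[1]-Q[2])/2;v[2]=0;v/=np.linalg.norm(v);print('centre',c,'yaxis',v,'spot',c+42*v)
need(547,315,404.7)
```

```text
[611.1  25.1   4.1] 6.3 [607.6  29.8  18. ] [603.7  20.5  18. ]
[ 595.8 -173.4    4.4] 2.1 [ 594.4 -170.7   18. ] [ 586.5 -171.7   18. ]
[ 453.7 -160.4    4.1] 1.2 [ 453.5 -157.3   18. ] [ 446.4 -159.3   18. ]
[471.1  35.1   4.6] 1.6 [470.1  37.6  18. ] [464.5  32.5  18. ]
centre [532.93665844 -68.40264471   4.29368834] yaxis [0.08259056 0.99658356 0.        ] spot [536.40546216 -26.54613505   4.29368834]
t 0.1 pos [156.5 501.  404.1] finger deg 72.7 q6 -0.15 q1 1.12 -> shift [-428.2  -61.1   -0.6] turn 0
```

Request:
shift_gripper:
  moves:
    - {"aperture": 92,"dx": -60,"dy": -10}
    - {"aperture": 92,"dx": -120,"dy": -20}
    - {"aperture": 92,"dx": -180,"dy": -30}
    - {"aperture": 92,"dx": -240,"dy": -40}
    - {"aperture": 92,"dx": -300,"dy": -45}

```text
time: 0.72
tool_pos: [431.0, 367.5, 404.6]
tcp_rot: [-3.141, -0.0, 2.839]
contact_force: [-0.2, 0.9, -0.8]
grip_width: 91.7
finger_force: 0.0
```

Request:
shift_gripper:
  moves:
    - {"aperture": 92,"dx": -60,"dy": -8}
    - {"aperture": 92,"dx": -120,"dy": -16}
    - {"aperture": 92,"dx": -128,"dy": -16}
    - {"aperture": 92,"dx": -128,"dy": -16}

```text
time: 1.23
tool_pos: [546.9, 315.1, 403.9]
tcp_rot: [-3.141, -0.002, 2.838]
contact_force: [-0.8, 1.3, 0.7]
grip_width: 91.7
finger_force: 0.0
```

```bash
python3 -c "
from h import *
need(547,315,338,73.6)"
```

```text
t 1.225 pos [546.9 315.1 403.9] finger deg 72.6 q6 -0.87 q1 0.4 -> shift [-0.1 -0.1 65.9] turn -0.018
```

Request:
shift_gripper:
  moves:
    - {"aperture": 92,"dz": 40}
    - {"aperture": 92,"dz": 60}
    - {"aperture": 92,"dz": 66}
    - {"aperture": 92,"dz": 66}

```text
time: 1.72
tool_pos: [546.1, 316.1, 339.3]
tcp_rot: [3.141, 0.0, 2.84]
contact_force: [0.4, -0.3, -0.4]
grip_width: 92.0
finger_force: 0.0
```

Request:
shift_gripper:
  moves:
    - {"aperture": 92,"spin": 0.12}
    - {"aperture": 92,"spin": 0.24}
    - {"aperture": 92,"spin": 0.36}
    - {"aperture": 92,"spin": 0.48}
    - {"aperture": 92,"spin": 0.6}

```text
time: 2.35
tool_pos: [546.4, 316.2, 340.3]
tcp_rot: [3.139, -0.001, 2.236]
contact_force: [-0.6, 2.0, -0.4]
grip_width: 91.9
finger_force: 1.3
```

Run:
```python
from h import *
c=snap('scene','scene1'); d=snap('top','top1')
cv2.imwrite('pics/s1.png',np.hstack([cv2.resize(k,None,fx=3,fy=3,interpolation=2)[:,:,::-1] for k in (c['color'][140:255,160:280],d['color'][147:262,185:305])]))
```

```text
(no output)
```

View pics/s1.png

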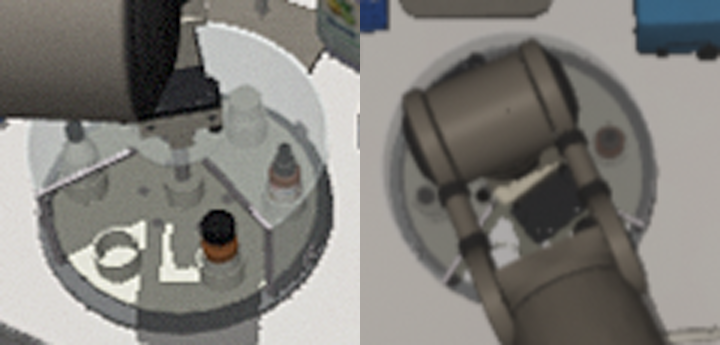

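The turntable is turning: the amber jar has moved into the opening (left panel 218,245), and the dropper is at (283,165) there and (610,140) in the right panel.

Add to h.py:
```python
def ang(X): return np.degrees(np.arctan2(X[1]-315,X[0]-547)).round(1),np.hypot(X[1]-315,X[0]-547).round(1)
```

Run:
```python
from h import *
a=load('scene1');b=load('top1')
p=(160+283/3-.3,140+145/3-.3);q=(185+250/3-.3,147+140/3-.3)
print(ang(plane(b,*q,100)),ang(plane(a,*p,123)),status.get_obs()['moment'])
```

```text
(np.float64(-73.9), np.float64(105.9)) (np.float64(-72.9), np.float64(106.3)) [-0.01587365 -0.0078998   0.02701357]
```

Request:
shift_gripper:
  moves:
    - {"aperture": 92,"spin": 0.15}
    - {"aperture": 92,"spin": 0.3}
    - {"aperture": 92,"spin": 0.45}
    - {"aperture": 92,"spin": 0.6}
    - {"aperture": 92,"spin": 0.75}

```text
time: 3.08
tool_pos: [547.3, 315.9, 340.2]
tcp_rot: [3.138, -0.002, 1.487]
contact_force: [3.9, 1.2, 0.0]
grip_width: 91.8
finger_force: 1.8
```

Request:
shift_gripper:
  moves:
    - {"aperture": 92,"spin": 0.15}
    - {"aperture": 92,"spin": 0.3}
    - {"aperture": 92,"spin": 0.45}
    - {"aperture": 92,"spin": 0.6}
    - {"aperture": 92,"spin": 0.75}

```text
time: 3.7
tool_pos: [547.9, 315.1, 340.3]
tcp_rot: [3.138, -0.004, 0.737]
contact_force: [4.5, -1.3, -0.5]
grip_width: 91.8
finger_force: 1.8
```

Run:
```python
from h import *
c=snap('scene','scene2'); d=snap('top','top2')
cv2.imwrite('pics/s2.png',np.hstack([cv2.resize(k,None,fx=3,fy=3,interpolation=2)[:,:,::-1] for k in (c['color'][140:255,160:280],d['color'][147:262,185:305])]))
need(546.5,316,404)
```

```text
t 3.8 pos [547.1 315.2 339.8] finger deg -47.6 q6 1.23 q1 0.4 -> shift [  0.1  -0.9 -64.2] turn 0
```

View pics/s2.png

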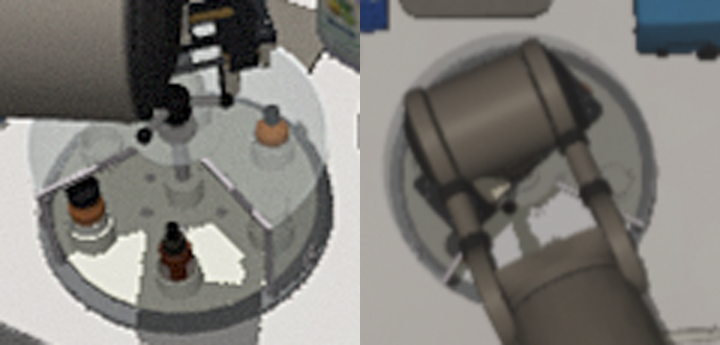

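The dropper now stands in the opening, with its teat top at (172,226) in the left panel and the amber jar further on at (85,210). I'll measure what angle remains.

Run:
```python
from h import *
a=load('scene2')
for (u,v,z) in [(172,226,124),(172,243,99)]:
    print(ang(plane(a,160+u/3-.3,140+v/3-.3,z)))
```

```text
(np.float64(-153.2), np.float64(113.4))
(np.float64(-154.1), np.float64(115.7))
```

Request:
shift_gripper:
  moves:
    - {"aperture": 92,"spin": 0.05}
    - {"aperture": 92,"spin": 0.1}
    - {"aperture": 92,"spin": 0.1}

```text
time: 4.18
tool_pos: [546.8, 315.4, 339.3]
tcp_rot: [3.141, -0.001, 0.643]
contact_force: [1.5, 0.1, -0.1]
grip_width: 91.8
finger_force: 0.6
```

Request:
shift_gripper:
  moves:
    - {"aperture": 92,"spin": -0.06}
    - {"aperture": 92,"dz": -50,"spin": -0.06}
    - {"aperture": 92,"dz": -100,"spin": -0.06}
    - {"aperture": 92,"dz": -120,"spin": -0.06}

```text
time: 4.68
tool_pos: [546.5, 315.3, 462.7]
tcp_rot: [3.14, -0.005, 0.703]
contact_force: [-0.4, -0.1, -1.2]
grip_width: 92.1
finger_force: 0.0
```

Request:
shift_gripper:
  moves:
    - {"aperture": 92,"dx": -60}
    - {"aperture": 92,"dx": -120}
    - {"aperture": 92,"dx": -180}
    - {"aperture": 92,"dx": -180}

```text
time: 5.18
tool_pos: [405.6, 197.8, 459.0]
tcp_rot: [-3.141, 0.002, 0.702]
contact_force: [0.6, 0.3, -0.3]
grip_width: 92.2
finger_force: 0.0
```

Run:
```python
from h import *
c=snap('scene','scene3'); d=snap('top','top3')
cv2.imwrite('pics/s3.png',np.hstack([cv2.resize(k,None,fx=3.3,fy=3.3,interpolation=2)[:,:,::-1] for k in (c['color'][140:255,160:280],d['color'][147:262,185:305])]))
need(546.5,316,404)
```

```text
t 5.275 pos [408.7 199.3 459.6] finger deg -49.8 q6 1.15 q1 0.28 -> shift [180.5  -0.3  55.6] turn 0
```

View pics/s3.png

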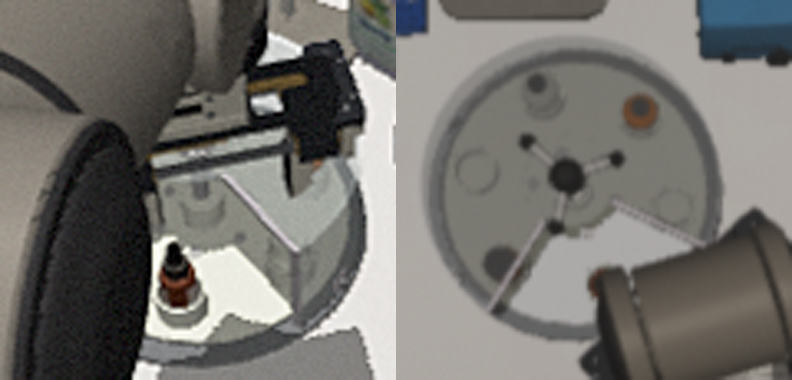

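The dropper is in the opening (left panel, teat top at 176,246) and is half hidden in the top view. I'll move the arm right for clean two-view measurements.

Request:
shift_gripper:
  moves:
    - {"aperture": 70,"dx": -40,"dy": 45}
    - {"aperture": 70,"dx": -70,"dy": 90}
    - {"aperture": 70,"dx": -97,"dy": 115}
    - {"aperture": 70,"dx": -97,"dy": 115}

```text
time: 5.78
tool_pos: [409.9, 47.5, 458.9]
tcp_rot: [3.141, -0.0, 0.697]
contact_force: [0.2, 0.3, -0.2]
grip_width: 70.2
finger_force: 0.0
```

Run:
```python
from h import *
c=snap('scene','scene4'); d=snap('top','top4')
cv2.imwrite('pics/s4.png',np.hstack([cv2.resize(k,None,fx=5,fy=5,interpolation=2)[:,:,::-1] for k in (c['color'][190:250,180:250],d['color'][197:257,215:285])]))
f=lambda u,v:(185+(u-396)/3.3-.35,147+v/3.3-.35)
for p in [(527,142),(617,158),(556,228)]: print(ang(plane(d,*f(*p),175)))
need(546.5,316,404)
```

```text
(np.float64(48.5), np.float64(49.9))
(np.float64(-71.1), np.float64(51.5))
(np.float64(168.9), np.float64(50.6))
t 5.875 pos [409.7  49.2 458.8] finger deg -49.9 q6 0.8 q1 -0.07 -> shift [ 276.4 -116.2   54.8] turn 0
```

View pics/s4.png

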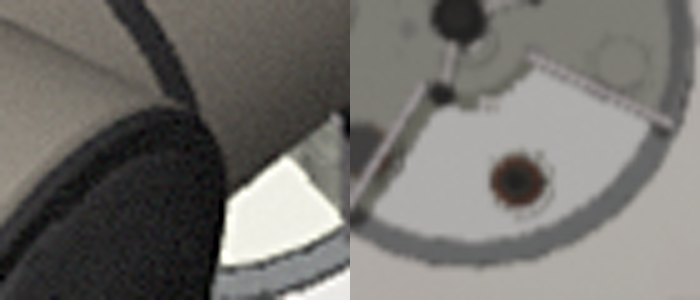

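The top view shows the dropper at (517,180) in the right panel, standing clear between the strips. Triangulating with scene3.

Run:
```python
from h import *
a=load('scene3');b=load('top4')
def cen(c,cond,box):
    x0,x1,y0,y1=box;m=np.zeros(c['color'].shape[:2],np.uint8);s=c['color'][y0:y1,x0:x1].astype(int);m[y0:y1,x0:x1]=cond(s)
    n,l,st,ce=cv2.connectedComponentsWithStats(m)
    k=1+st[1:,4].argmax();return ce[k],st[k]
dark=lambda s:(s.max(2)<75)
red=lambda s:(s[:,:,0]-s[:,:,2]>25)
bA=(207,222,210,240);bB=(310-70,345-70,225,242)
bB=(240,258,224,242)
for n,f in(('dark',dark),('red',red)):
    A=cen(a,f,bA);B=cen(b,f,bB);print(n,A,B)
    print(tri(a,A[0],b,B[0]))
    for z in(80,92,99): print(z,plane(b,*B[0],z).round(1),ang(plane(b,*B[0],z)))
A=cen(a,dark,bA);top=(A[0][0],A[1][1]);print('teat top',plane(a,*top,124),ang(plane(a,*top,124)))
print(tri(a,top,b,cen(b,dark,bB)[0]))
th=np.radians(-161.2);print('cup',547+106*np.cos(th),315+106*np.sin(th))
```

```text
dark (array([212.73015873, 219.55555556]), array([209, 214,   9,  11,  63], dtype=int32)) (array([248.22033898, 233.15254237]), array([244, 229,  10,   9,  59], dtype=int32))
(array([445.20955687, 280.51567928,  91.44597601]), np.float64(0.3247943872699077))
80 [445.7 280.7  80. ] (np.float64(-161.3), np.float64(106.9))
92 [445.3 280.4  92. ] (np.float64(-161.2), np.float64(107.4))
99 [445.1 280.2  99. ] (np.float64(-161.1), np.float64(107.7))
red (array([213.5       , 226.52631579]), array([208, 220,  11,  13,  76], dtype=int32)) (array([244.90909091, 232.72727273]), array([244, 229,   4,   8,  11], dtype=int32))
(array([450.69223345, 290.56300231,  39.37253603]), np.float64(6.920950270744456))
80 [447.2 291.8  80. ] (np.float64(-166.9), np.float64(102.4))
92 [446.8 291.3  92. ] (np.float64(-166.7), np.float64(103.0))
99 [446.6 291.1  99. ] (np.float64(-166.6), np.float64(103.3))
teat top [443.62693848 276.41758216 124.        ] (np.float64(-159.5), np.float64(110.3))
(array([444.93074679, 278.67924174, 120.61229892]), np.float64(2.0291111134517585))
cup 446.6551784277362 280.8398363055658
```

```bash
python3 -c "
from h import *
need(446,280.7,400,-73)"
```

```text
t 5.875 pos [409.7  49.2 458.8] finger deg -49.9 q6 0.8 q1 -0.07 -> shift [ 176.8 -153.9   58.8] turn 0.402
```

Request:
shift_gripper:
  moves:
    - {"aperture": 64,"dx": 45,"dy": -39,"spin": 0.1}
    - {"aperture": 64,"dx": 90,"dy": -78,"spin": 0.2}
    - {"aperture": 64,"dx": 135,"dy": -117,"dz": 20,"spin": 0.3}
    - {"aperture": 64,"dx": 177,"dy": -154,"dz": 40,"spin": 0.4}
    - {"aperture": 64,"dx": 177,"dy": -154,"dz": 59,"spin": 0.4}

```text
time: 6.5
tool_pos: [444.8, 285.9, 398.2]
tcp_rot: [-3.14, 0.0, 0.305]
contact_force: [1.2, -0.1, 0.4]
grip_width: 64.4
finger_force: 0.0
```

Request:
shift_gripper:
  moves:
    - {"aperture": 64}
    - {"aperture": 64}

```text
time: 6.75
tool_pos: [445.3, 281.3, 400.4]
tcp_rot: [-3.141, -0.001, 0.3]
contact_force: [-0.0, 0.5, 0.8]
grip_width: 63.7
finger_force: 0.0
```

```bash
python3 -c "
from h import *
need(446,280.7,252,-73)"
```

```text
t 6.75 pos [445.3 281.3 400.4] finger deg -72.8 q6 1.69 q1 0.42 -> shift [  0.5   0.8 148.4] turn 0.003
```

Request:
shift_gripper:
  moves:
    - {"aperture": 64,"dz": 40}
    - {"aperture": 64,"dz": 80}
    - {"aperture": 64,"dz": 110}
    - {"aperture": 64,"dz": 135}
    - {"aperture": 64,"dz": 147}

```text
time: 7.38
tool_pos: [445.6, 280.5, 252.6]
tcp_rot: [-3.141, -0.0, 0.298]
contact_force: [0.2, 0.0, 0.6]
grip_width: 64.0
finger_force: 0.0
```

Request:
shift_gripper:
  moves:
    - {"aperture": 64}
    - {"aperture": 30}
    - {"aperture": 20}
    - {"aperture": 20}
    - {"aperture": 20}

```text
time: 8.0
tool_pos: [445.3, 280.9, 253.1]
tcp_rot: [-3.142, -0.001, 0.299]
contact_force: [0.4, -0.7, 2.6]
grip_width: 30.1
finger_force: 30.0
```

Request:
shift_gripper:
  moves:
    - {"aperture": 20}
    - {"aperture": 20,"dz": -10}
    - {"aperture": 20,"dz": -20}
    - {"aperture": 20,"dz": -20}

```text
time: 8.5
tool_pos: [445.5, 281.0, 273.9]
tcp_rot: [-3.141, -0.002, 0.299]
contact_force: [-1.2, -0.4, 0.0]
grip_width: 30.1
finger_force: 30.0
```

```bash
python3 -c "
from h import *
c=snap('scene','scene5');d=snap('top','top5')
cv2.imwrite('pics/s5.png',np.hstack([cv2.resize(k,None,fx=4,fy=4,interpolation=2)[:,:,::-1] for k in (c['color'][160:250,160:250],d['color'][167:257,215:305])]))"
```

```text
(no output)
```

View pics/s5.png

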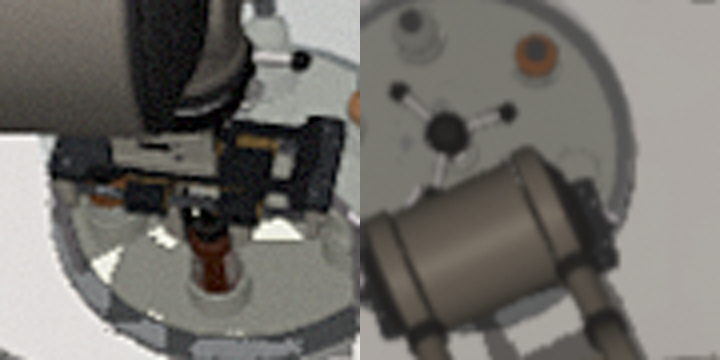

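The dropper is held upright between the fingers (left panel 212,250), already 20 mm up, and nothing else was disturbed. I'll lift it clear.

Request:
shift_gripper:
  moves:
    - {"aperture": 20,"dz": -40}
    - {"aperture": 20,"dz": -80}
    - {"aperture": 20,"dz": -120}
    - {"aperture": 20,"dz": -130}

```text
time: 9.1
tool_pos: [445.4, 280.9, 404.9]
tcp_rot: [-3.141, -0.004, 0.299]
contact_force: [-0.3, 0.0, -2.0]
grip_width: 30.3
finger_force: 30.0
```

```bash
python3 -c "
from h import *
need(536,-26,404,-5)"
```

```text
t 9.1 pos [445.4 280.9 404.9] finger deg -72.9 q6 1.69 q1 0.42 -> shift [ -3.8 320.    0.9] turn -1.185
```

Request:
shift_gripper:
  moves:
    - {"aperture": 20,"dy": 40,"spin": -0.15}
    - {"aperture": 20,"dy": 80,"spin": -0.3}
    - {"aperture": 20,"dy": 120,"spin": -0.45}
    - {"aperture": 20,"dy": 160,"spin": -0.6}
    - {"aperture": 20,"dy": 200,"spin": -0.75}

```text
time: 9.72
tool_pos: [504.1, 88.4, 401.1]
tcp_rot: [-3.139, 0.001, 1.054]
contact_force: [0.0, 0.0, 0.0]
grip_width: 30.8
finger_force: 30.0
```

```bash
python3 -c "
from h import *
need(536,-26,404,-5)"
```

```text
t 9.725 pos [504.1  88.4 401.1] finger deg -29.6 q6 0.54 q1 0.02 -> shift [-83.7  84.3  -2.9] turn -0.43
```

Request:
shift_gripper:
  moves:
    - {"aperture": 20,"dx": -25,"dy": 25,"spin": -0.15}
    - {"aperture": 20,"dx": -50,"dy": 50,"spin": -0.3}
    - {"aperture": 20,"dx": -72,"dy": 72,"spin": -0.43}
    - {"aperture": 20,"dx": -84,"dy": 84,"spin": -0.43}
    - {"aperture": 20,"dx": -84,"dy": 84,"spin": -0.43}

```text
time: 10.35
tool_pos: [535.1, -25.6, 401.7]
tcp_rot: [-3.14, -0.0, 1.475]
contact_force: [-0.7, 0.4, -1.0]
grip_width: 30.5
finger_force: 30.0
```

Run:
```python
from h import *
c=snap('scene','scene6');d=snap('top','top6')
cv2.imwrite('pics/s6.png',np.hstack([cv2.resize(k,None,fx=3.5,fy=3.5,interpolation=2)[:,:,::-1] for k in (c['color'][180:300,270:390],d['color'][160:280,290:395])]))
need(536,-26,404,-5)
```

```text
t 10.45 pos [534.8 -24.3 402.2] finger deg -5.3 q6 -0.1 q1 -0.19 -> shift [-1.6  1.3 -1.8] turn -0.006
```

View pics/s6.png

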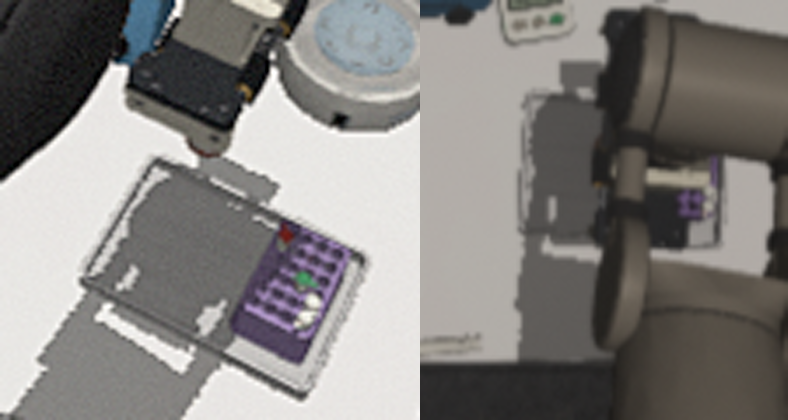

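The bottle hangs over the tray's free half (its lower end hidden near 205,152 in the left panel), and the block sits undisturbed. I'll lower it in stages, watching the force.

Request:
shift_gripper:
  moves:
    - {"aperture": 20,"dz": 40}
    - {"aperture": 20,"dz": 80}
    - {"aperture": 20,"dz": 120}
    - {"aperture": 20,"dz": 145}
    - {"aperture": 20,"dz": 160}

```text
time: 11.08
tool_pos: [534.6, -23.8, 241.6]
tcp_rot: [-3.14, -0.0, 1.479]
contact_force: [0.1, 0.7, -0.5]
grip_width: 30.2
finger_force: 30.0
```

Request:
shift_gripper:
  moves:
    - {"aperture": 20,"dz": 3}
    - {"aperture": 20,"dz": 6}
    - {"aperture": 20,"dz": 6}

```text
time: 11.45
tool_pos: [535.2, -25.0, 237.4]
tcp_rot: [3.14, 0.0, 1.479]
contact_force: [-0.9, 0.1, -0.7]
grip_width: 30.3
finger_force: 30.0
```

Request:
shift_gripper:
  moves:
    - {"aperture": 20,"dz": 1.5}
    - {"aperture": 20,"dz": 3}
    - {"aperture": 20,"dz": 3}

```text
time: 11.82
tool_pos: [535.0, -25.0, 233.7]
tcp_rot: [-3.142, -0.0, 1.479]
contact_force: [-0.0, 0.2, -0.4]
grip_width: 30.3
finger_force: 30.0
```

Request:
shift_gripper:
  moves:
    - {"aperture": 20,"dz": 0.7}
    - {"aperture": 20,"dz": 1.4}
    - {"aperture": 20,"dz": 1.4}

```text
time: 12.2
tool_pos: [535.1, -25.0, 233.1]
tcp_rot: [3.141, 0.0, 1.479]
contact_force: [-2.0, -0.1, 6.1]
grip_width: 30.3
finger_force: 30.0
```

The bottle has touched down (6 N). I'll release it and withdraw upward.

Request:
shift_gripper:
  moves:
    - {"aperture": 36}
    - {"aperture": 44}
    - {"aperture": 56}
    - {"aperture": 60}
    - {"aperture": 60}

```text
time: 12.82
tool_pos: [535.0, -25.0, 232.2]
tcp_rot: [-3.142, -0.0, 1.479]
contact_force: [0.5, 0.0, 0.1]
grip_width: 59.8
finger_force: 0.0
```

Request:
shift_gripper:
  moves:
    - {"aperture": 60,"dz": -30}
    - {"aperture": 60,"dz": -80}
    - {"aperture": 60,"dz": -140}
    - {"aperture": 60,"dz": -200}
    - {"aperture": 60,"dz": -200}

```text
time: 13.45
tool_pos: [535.4, -25.0, 437.5]
tcp_rot: [3.131, 0.001, 1.479]
contact_force: [0.8, 0.2, -1.3]
grip_width: 59.8
finger_force: 0.0
```

Request:
shift_gripper:
  moves:
    - {"aperture": 60,"dy": -60}
    - {"aperture": 60,"dy": -120}
    - {"aperture": 60,"dy": -180}
    - {"aperture": 60,"dy": -240}
    - {"aperture": 60,"dy": -240}

```text
time: 14.08
tool_pos: [292.5, -2.2, 431.3]
tcp_rot: [-3.14, -0.0, 1.479]
contact_force: [1.6, -0.1, 1.0]
grip_width: 60.0
finger_force: 0.0
```

Run:
```python
from h import *
c=snap('scene','scene7');d=snap('top','top7')
cv2.imwrite('pics/s7.png',np.hstack([cv2.resize(c['color'][130:300,150:390],None,fx=1.8,fy=1.8,interpolation=2),cv2.resize(d['color'][130:260,180:390],None,fx=1.7,fy=306/130,interpolation=2)])[:,:,::-1])
need(536,-26,404,-5)
```

```text
t 14.175 pos [295.8  -3.  432.1] finger deg -5.3 q6 -0.18 q1 -0.27 -> shift [ -0.8 241.3  28.1] turn -0.005
```

View pics/s7.png

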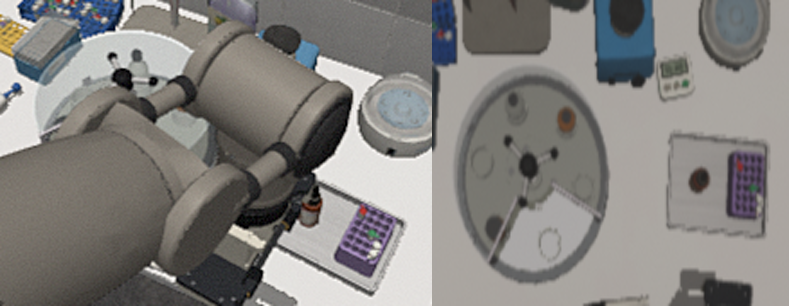

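The dropper stands upright in the tray's free half (left panel 311,205; right panel 699,180). The block, timer and carousel are in place, and nothing touches the robot.

```bash
python3 -c "
from plant import bot, cam, status
print(bot.close_job())"
```

```text
the job is handed in; nothing more can be done
None
```

The dropper bottle was turned to the opening, lifted out and set down upright in the free half of the tray at about 14 s, and the job is handed in; the final pictures show nothing else on the bench disturbed.

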